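# Prove the dryer power unit dead

## Task

Make the dryer's power unit safe and check it: first throw the red isolator lever fully over to off (leaning to the front of the unit, the side with the black strip), and only then take the orange tester out of its stand and press its sprung steel tip on the brass disc inside the yellow ring, with the tester square to the sloping panel and lightly, so that the tip is pushed about half way in and does not bottom out. Finish like that, the gripper still holding the tester still on the disc, and leave the other things on the table where they are.

Things in the scene. Friction and masses are not known exactly. Their poses are not given: they have to be found in the camera images.
- unit: fixed dryer power unit: pink case 200 (x) x 340 (y) x 52 mm high; isolator on its -y part, white sloping panel on its +y part. Origin on the table under the case, 10 mm in front of its middle; -x is the front (low black strip, three lamps). Panel 120 x 170 mm, centre (0, 60, 95) mm, falls to the front at 25 degrees: normal (-0.423, 0, 0.906). Pink block behind it 109 mm high
- isolator_base: yellow block of the isolator, 70 (x) x 50 (y) x 25 mm high, fixed on the unit's case and square to the unit; origin under its middle (52 mm above the table); -x is the front. The lever hinges 22 mm above this origin about y
- isolator (a joint): angle of the red-knobbed isolator lever: 0 = off, leaning 0.5 rad to the front (-x of the block); 1.0 = on, leaning 0.5 rad to the back (+x). End stops at both; a stiff hinge keeps it where it is left and takes about 2 N at the knob
- isolator_tip (a point): centre of the red knob, a ball 26 mm in diameter on a 10 mm rod, 75 mm from the hinge axis
- tester: orange and black cordless tester, about 130 g, standing tip down in its stand. Origin at the underside of its black finger guard (disc 42 mm across, 6 mm thick), z along its axis away from the tip. Above: handle 24 x 24 mm square (sides along x and y), z 6 to 96 mm. Below: black sleeve 23 mm across to z -22, 14 mm barrel to z -48, then the sprung steel tip
- tester_tip (a point): very end of the steel tip (7 mm in diameter, round end): 64 mm below the tester's origin on its axis when fully out; it moves with the tip
- tip (a joint): how far the sprung tip is pushed in: 0 fully out, 0.012 m fully in. Push needed 1.2 N at the start, 3 N half way, 4.8 N fully in, then rigid
- stand: grey block 80 x 80 x 75 mm high with a round hole 27 mm wide in its top, fixed; origin under its middle. The tester's guard rests on its top and it lifts straight up and out (64 mm)
- contact_yellow: test contact with the YELLOW ring (30 mm in diameter, 4 mm proud of the panel), fixed; three such contacts in a row along y on the panel, 48 mm apart, in any order. Origin on the panel's surface under its middle, axes parallel to the unit's
- yellow_spot (a point): centre of the face of the brass disc (18 mm in diameter, 5.5 mm proud of the panel) in the yellow ring; its z axis points straight out of the panel
- contact_blue: the same with a BLUE ring, not to be used
- contact_black: the same with a BLACK ring, not to be used
- jar: detergent jar with a blue cap, 72 mm in diameter, 120 mm high, loose; origin under its middle; leave it
- screwdriver: screwdriver lying beside the unit, about 200 mm long and 26 mm high, loose; leave it
- pulley: grooved aluminium belt pulley, 70 mm in diameter, 36 mm high, loose; leave it
- scoop_cup: green cup 70 mm in diameter, 70 mm high, loose; leave it
- carton: blue carton 60 x 90 x 120 mm high, loose; leave it

How it is judged:
On the way, in this order (a step that is already met when the one before it is completed fails the run):
1. the isolator lever is fully over to off (value of joint isolator below 0.12 rad), for 0.2 s.
2. the tester, in the gripper, is square on the yellow-ringed disc with its tip part way in (distance between tester_tip and yellow_spot below 0.009 m and angle between the z axis of tester and the z axis of yellow_spot, either way round below 0.17 rad and contact force between tester and contact_yellow between 0.8 and 9 N and value of joint tip between 0.002 and 0.0105 m and value of joint isolator below 0.12 rad and contact force between the fingers and tester above 1 N), for 0.3 s.
At the end, for the whole second after the job is handed in: isolator within 0.12 rad of off; tip within 9 mm of the yellow-ringed disc's centre, tester within 0.17 rad of square to the panel, tip 2 to 10.5 mm in (of 12) at 0.8 to 9 N on that contact; tester gripped, still (under 0.02 m/s), not leaning on unit or stand (all of step 2 and contact force between tester and unit below 0.3 N and contact force between tester and stand below 0.3 N and linear speed of tester below 0.02 m/s); the arm keeps its last pose, push and grip.
It fails at once if the tester touches a contact while the isolator is still on (value of joint isolator above 0.3 rad and (contact force between tester and contact_yellow above 0.3 N or contact force between tester and contact_blue above 0.3 N or contact force between tester and contact_black above 0.3 N)).
It fails at once if the tester is rammed onto a contact (over 25 N) (contact force between tester and contact_yellow above 25 N or contact force between tester and contact_blue above 25 N or contact force between tester and contact_black above 25 N).
It fails at once if one of the other loose things (jar, screwdriver, pulley, cup, carton) is moved more than 30 mm (distance of any of jar, screwdriver, pulley, scoop_cup, carton from where it was at the start of the episode above 0.03 m).
It also fails if it takes over 51 s, if anything falls off the work surface, if the arm or the gripper's body presses on something with over 40 N, if the wrist force passes 120 N, or if a joint passes its speed limit or range.

## Robot

A 7-joint arm with a two-finger parallel gripper is mounted at the origin on the work surface. World frame = base frame: x ahead of the robot, y to its left, z up, the work surface at z = 0. Lengths are in m, angles in rad, forces in N, time in s.
With the tool pointing down it reaches from about 0.4 to 0.85 m from the base axis. Payload 10.4 kg.
Tool frame: the origin (TCP) lies at the very end of the fingers, on their centre line; the grasp point (between the pads) lies r.tcp_to_grasp behind it (r.tcp_to_grasp is the distance from the TCP to the grasp point, in m); z points along the fingers, y is the line along which they close (so a half turn about z gives the same grasp; the last joint's range is limited). The gripper opens to 87 mm and grips with 3 to 60 N. Pads are 19 mm wide; open, the fingers measure 117 mm over their backs; the gripper's body (75 mm by 190 mm) begins 51 mm behind the grasp point.
Start: joints at [1.174, 0.332, -0.065, 1.46, 0.022, 1.35, -0.088], TCP at [0.228, -0.582, 0.223] pointing down, gripper open.
Joint ranges: [-2.6, 2.6], [-0.5, 2.12], [-1.47, 1.34], [0.16, 2.42], [-1.27, 4.41], [0.06, 2.06], [-2.6, 2.6]. Speed limits (rad/s): [2.22, 2.22, 2.79, 2.79, 3.14, 3.14, 3.14].

## Interface

Orientations are given as a unit quaternion [x, y, z, w].
In Python, from bench import monitor, cams, ticket, r gives the robot as it stands.
- The arm moves only by the shell command python3 -m crank 'ROWS' [OPENING] [FORCE]. ROWS is a JSON object whose one key "steps" holds a list of rows, each a list of 2 entries, a list of its own where there are three numbers: the shift along the world's x, y, z in units of 25 mm (1.0 is 25 mm), then the turn, a rotation vector about the world's x, y, z in units of 5 degrees (1.0 is 5 degrees). In form: {"steps": [[[x, y, z], [ax, ay, az]], ...]}. A call has 1 to 10 rows; each row shifts and turns the commanded pose from where the row before left it; what a row does not reach is not made up. A row lasts 1/12 s, in which the tool goes at most 41.7 mm and 7.16 degrees, less where a joint would pass 70% of its speed; a pose out of reach is approached as far as the arm can. A call is refused whole if a number of a shift passes 1 or a number of a turn 1, either way. A call with a gripper value outside its range is refused whole. OPENING is the finger opening in mm, from 0 to 87, set as the call begins (- or left out, the last holds). The fingers move at their own pace and stop on an object; FORCE is the grip in N (left out, the last holds). Time passes only in rows, so rows that do not move let the fingers close. It gives the time, the measured TCP pose, the force, the opening and the grip force at its end, in the units of the state.
- monitor.read_state(): the state, without advancing time (a new reading comes with each control period).
- cams.camera(name): name is "side" or "top" or "wrist"; returns a dict with "pixels" (420x560x3 uint8, blue, green, red), "z_map" (420x560 float32, m along the optical axis (not along the pixel's ray), 0 where there is no reading), "vfov" (degrees; the focal length in pixels is half the picture's height over the tangent of half this angle, whatever the lens; pixels are square), "cx", "cy" (the principal point, pixels), "k1" (the pictures are not rectified: a ray, as slopes to the right and down, at radius r is drawn at 1 + k1 r^2 times it, then the intrinsics apply), "T" (4x4, takes a point from camera to world coordinates). Camera axes: x right, y up, looking along -z (the intrinsics and any distortion apply to the point x, -y, -z); pixel columns grow to the right and rows downward; lengths in m; the calibration is good to about 2 mm. A picture is of the moment at which its call begins.
- ticket.close_job(): hands the job in; it is judged then, once.
The state is a dict: "time": time; "joint_positions": joint angles; "joint_vel": joint speeds; "joint_torque": joint torques, N m; "ee_pos": TCP position; "eef_rot": TCP orientation; "ft_force": force on the tool from outside, world axes, zero at the start; "torque": the same for the moment, N m; "width": finger opening in m; "grip_force": force on a finger pad.
Only numpy, scipy, OpenCV 4.12 (cv2) and the standard library are available. Lean on these libraries where they do the work, as an engineer would, in place of code of your own. Each camera call takes 0.05 s, during which the arm holds its last target. There are 200 camera calls.

## Working session

There is one attempt and no reset: what is moved stays moved. The work goes in short steps, Python scripts to look and compute and a shell command to move; the robot and the scene stay as the last step left them, time stands still between calls to the robot, and variables do not carry over. Pictures are saved under pics/ and viewed, at most 10 in all, crops included, and the job is handed in when it is done.

```bash
ls && mkdir -p pics
cat > h.py <<'E'
import numpy as np, cv2
from bench import monitor, cams, ticket, r
def K(c):
    h=c["pixels"].shape[0]; f=h/2/np.tan(np.radians(c["vfov"])/2)
    return np.array([[f,0,c["cx"]],[0,f,c["cy"]],[0,0,1.]]), np.array([c["k1"],0,0,0,0.])
def slopes(c,uv):
    k,d=K(c); return cv2.undistortPoints(np.array(uv,float).reshape(-1,1,2),k,d)[:,0]
def rays(c,uv):
    s=slopes(c,uv); T=c["T"]
    return T[:3,3], np.c_[s[:,0],-s[:,1],-np.ones(len(s))]@T[:3,:3].T
def plane(c,uv,z):
    o,d=rays(c,uv); return o+d*((z-o[2])/d[:,2])[:,None]
def depthpts(c,uv):
    o,d=rays(c,uv); uv=np.array(uv).astype(int).reshape(-1,2)
    return o+d*c["z_map"][uv[:,1],uv[:,0]][:,None]
E
python3 - <<'E'
from h import *
import pickle
s=monitor.read_state();print(s,r.tcp_to_grasp)
cs={n:cams.camera(n) for n in("side","top","wrist")}
pickle.dump(cs,open("c0.pkl","wb"))
for n,c in cs.items():
    print(n,c["vfov"],c["k1"],c["T"].round(3).tolist(),(c["z_map"]>0).mean())
    cv2.imwrite(f"pics/{n}0.png",c["pixels"])
E
```

```text
pics
{'time': 0.0, 'joint_positions': array([ 1.17437175,  0.33289559, -0.06467874,  1.46097546,  0.0216096 ,
        1.3499128 , -0.08851152]), 'joint_vel': array([-0.00041366,  0.00062204, -0.00105718, -0.00165755, -0.0004684 ,
        0.00228763,  0.00043665]), 'joint_torque': array([-1.23788464e-03, -6.23251891e+01,  2.37160519e-02, -3.89902639e+01,
       -6.13794895e-02,  3.97442293e-02,  1.23721024e-04]), 'ee_pos': array([ 0.22806541, -0.58146401,  0.22172279]), 'eef_rot': array([ 9.82583144e-01,  1.85821973e-01, -1.81499154e-04, -7.25398571e-04]), 'ft_force': array([-0.0885867 ,  0.69532161,  1.44280548]), 'torque': array([ 0.04175068,  0.04804359, -0.0462026 ]), 'grip_force': 0.0, 'width': 0.0872519349014921} 0.0187
side 52.65417215186265 -0.05300252256721977 [[-0.803, 0.344, -0.486, -0.056], [-0.595, -0.47, 0.652, 0.766], [-0.004, 0.813, 0.582, 0.832], [0.0, 0.0, 0.0, 1.0]] 0.9961692176870748
top 53.92947475643918 0.015407057969025532 [[0.002, 0.997, -0.074, 0.457], [-1.0, 0.002, 0.004, -0.018], [0.004, 0.074, 0.997, 1.095], [0.0, 0.0, 0.0, 1.0]] 0.995765306122449
wrist 70.80837116117829 -0.06364357232834732 [[0.364, 0.889, 0.278, 0.305], [-0.931, 0.348, 0.108, -0.552], [-0.001, -0.299, 0.954, 0.384], [0.0, 0.0, 0.0, 1.0]] 0.9961352040816327
```

View pics/top0.png

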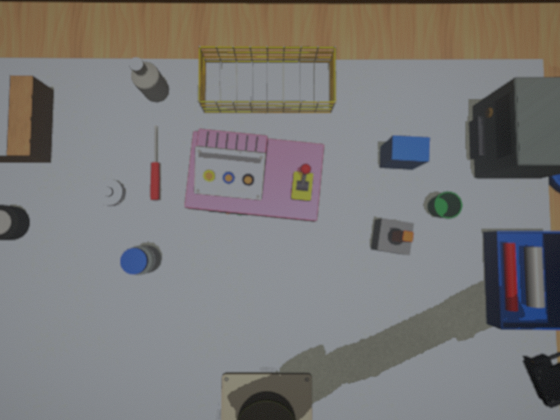

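View pics/side0.png

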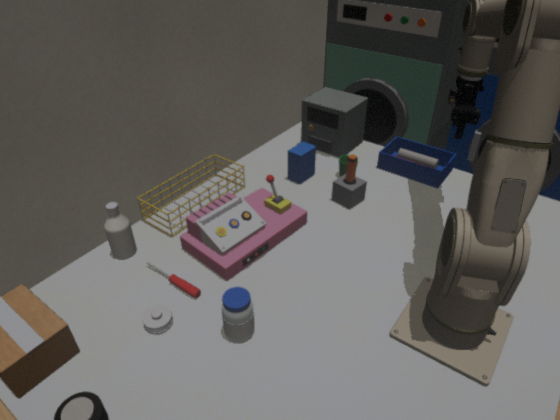

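The top view shows the unit around (255,175), with yellow, blue and black contacts at (209,175), (229,178) and (248,180). The lever knob is at (304,169), and the tester stands in its stand at (397,237), next to the cup (445,205). In the side view, the yellow contact is at (221,232), the knob at (270,179) and the tester handle at (351,170).

```bash
cat >> h.py <<'E'
def blob(c,lo,hi,win):
    x0,y0,x1,y1=win; hsv=cv2.cvtColor(c["pixels"],cv2.COLOR_BGR2HSV)[y0:y1,x0:x1]
    m=cv2.inRange(hsv,np.array(lo),np.array(hi))
    n,l,st,ce=cv2.connectedComponentsWithStats(m)
    i=1+np.argmax(st[1:,4]); ys,xs=np.nonzero(l==i)
    return ce[i]+[x0,y0], st[i,4], np.c_[xs+x0,ys+y0]
def tri(c1,u1,c2,u2):
    o1,d1=rays(c1,[u1]);o2,d2=rays(c2,[u2]);d1=d1[0];d2=d2[0]
    t=np.linalg.lstsq(np.c_[d1,-d2],o2-o1,rcond=None)[0]
    a,b=o1+d1*t[0],o2+d2*t[1]; return (a+b)/2,np.linalg.norm(a-b)
E
python3 - <<'E'
from h import *
import pickle
cs=pickle.load(open("c0.pkl","rb")); t,s=cs["top"],cs["side"]
for nm,lo,hi,wt,ws in [("yellow",(18,120,90),(35,255,255),(198,162,218,186),(210,222,232,242)),
  ("knob",(0,150,60),(8,255,255),(294,158,316,178),(262,172,280,188)),
  ("base",(22,120,60),(35,255,255),(286,165,320,205),(260,190,295,215)),
  ("handle",(3,120,60),(16,255,255),(380,225,420,250),(340,148,362,186))]:
    a,na,pa=blob(t,lo,hi,wt); b,nb,pb=blob(s,lo,hi,ws)
    p,e=tri(t,a,s,b)
    print(nm,a.round(1),na,b.round(1),nb,p.round(4),"gap",e.round(4))
    for c,q in((t,pa),(s,pb)):
        P=depthpts(c,q); print("  depth med",np.median(P,0).round(3),"min",np.percentile(P,3,axis=0).round(3),"max",np.percentile(P,97,axis=0).round(3))
# unit outline yaw
m=cv2.inRange(cv2.cvtColor(t["pixels"],cv2.COLOR_BGR2HSV),np.array((150,40,60)),np.array((179,255,255)))[120:230,175:335]
yx=np.argwhere(m)[:,::-1]+[175,120]; P=depthpts(t,yx); P=P[abs(P[:,2]-.052)<.006]
print("case",cv2.minAreaRect((P[:,:2]*1000).astype(np.float32)),len(P),np.median(P[:,2]))
# stand top
m=[(u,v) for u in range(370,420) for v in range(210,262)]; P=depthpts(t,m); P=P[abs(P[:,2]-.075)<.005]
print("stand",cv2.minAreaRect((P[:,:2]*1000).astype(np.float32)),len(P),np.median(P[:,2]))
def up(c,x0,y0,x1,y1): return cv2.resize(c["pixels"][y0:y1,x0:x1],None,fx=4,fy=4,interpolation=2)
A=up(t,180,125,330,225);B=up(s,240,140,390,220)
cv2.imwrite("pics/crop1.png",np.vstack([A[:,:600],B[:160*2]])[:600])
E
```

```text
yellow [208.6 175.2] 79 [221.  231.2] 58 [0.613  0.1398 0.0899] gap 0.0036
  depth med [0.614 0.139 0.095] min [0.605 0.129 0.089] max [0.623 0.151 0.1  ]
  depth med [0.608 0.142 0.094] min [0.599 0.13  0.087] max [0.619 0.152 0.099]
knob [305.2 167.7] 22 [270.  177.5] 18 [ 0.6224 -0.0937  0.1416] gap 0.0051
  depth med [ 0.622 -0.091  0.154] min [ 0.618 -0.098  0.15 ] max [ 0.627 -0.085  0.157]
  depth med [ 0.613 -0.085  0.149] min [ 0.608 -0.092  0.144] max [ 0.619 -0.081  0.153]
base [301.2 187.1] 308 [277.9 203.1] 149 [ 0.5878 -0.0888  0.0631] gap 0.0028
  depth med [ 0.578 -0.084  0.077] min [ 0.558 -0.111  0.073] max [ 0.622 -0.064  0.08 ]
  depth med [ 0.572 -0.075  0.074] min [ 0.553 -0.103  0.068] max [ 0.616 -0.06   0.077]
handle [407.  235.7] 82 [350.8 170.2] 122 [ 0.4686 -0.3375  0.1031] gap 0.0039
  depth med [ 0.466 -0.317  0.17 ] min [ 0.457 -0.327  0.166] max [ 0.476 -0.307  0.174]
  depth med [ 0.455 -0.307  0.121] min [ 0.45 -0.32  0.09] max [ 0.468 -0.301  0.15 ]
case ((621.1865844726562, 30.753433227539062), (337.2832336425781, 198.35226440429688), 84.26079559326172) 4274 0.051562672664634546
stand ((467.2785949707031, -319.6248779296875), (81.16324615478516, 79.71095275878906), 81.36650085449219) 778 0.07485456128150014
```

```bash
python3 -m crank '{"steps":[[[0.72,0.98,0.35],[0,0,-0.61]],[[0.72,0.98,0.35],[0,0,-0.61]],[[0.72,0.98,0.35],[0,0,-0.61]],[[0.72,0.98,0.35],[0,0,-0.61]],[[0.72,0.98,0.35],[0,0,-0.61]],[[0.72,0.98,0.35],[0,0,-0.61]],[[0.72,0.98,0.35],[0,0,-0.61]],[[0.72,0.98,0.35],[0,0,-0.61]],[[0.72,0.98,0.35],[0,0,-0.61]],[[0,0,0],[0,0,0]]]}'
python3 - <<'E'
from h import *
import pickle
c=cams.camera("wrist"); pickle.dump(c,open("w1.pkl","wb")); cv2.imwrite("pics/w1.png",c["pixels"]); print(c["T"].round(3).tolist())
E
```

```text
time: 0.98
ee_pos: [0.395, -0.3559, 0.3032]
eef_rot: [0.999, -0.05, 0.002, -0.0]
ft_force: [1.2, 0.9, 0.6]
width: 0.0869
grip_force: 0.0
[[-0.101, 0.951, 0.294, 0.477], [-0.995, -0.096, -0.03, -0.365], [-0.0, -0.295, 0.955, 0.465], [0.0, 0.0, 0.0, 1.0]]
```

View pics/w1.png

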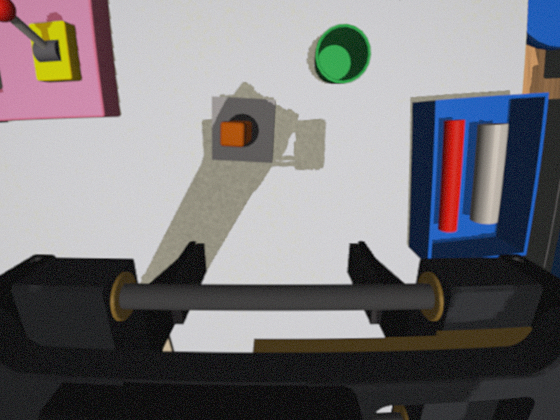

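The wrist view shows the tester's square orange top at (235,133) on the grey stand (243,128), almost aligned with the image axes. The cup is at (342,53), and the lever and its yellow block are at (45,45).

Run:
```python
from h import *
import pickle
c=pickle.load(open("w1.pkl","rb"));t=pickle.load(open("c0.pkl","rb"))["top"]
u,n,p=blob(c,(3,120,60),(16,255,255),(205,105,265,160))
P=depthpts(c,p); top=np.percentile(P[:,2],90); Q=P[P[:,2]>top-.006]
print(n,top,len(Q),"top rect",cv2.minAreaRect((Q[:,:2]*1000).astype(np.float32)))
g,_,_=blob(t,(3,120,60),(16,255,255),(380,225,420,250))
print("bbox centre top uv",p[P[:,2]>top-.006].mean(0),tri(c,p[P[:,2]>top-.006].mean(0),t,g))
m=[(a,b) for a in range(200,285) for b in range(85,170)]
P=depthpts(c,m); S=P[abs(P[:,2]-.075)<.004]; print("stand",cv2.minAreaRect((S[:,:2]*1000).astype(np.float32)),np.median(S[:,2]),len(S))
u,n,p=blob(c,(22,120,60),(35,255,255),(20,10,90,90)); P=depthpts(c,p);P=P[abs(P[:,2]-.077)<.004];print("base",cv2.minAreaRect((P[:,:2]*1000).astype(np.float32)),np.median(P[:,2]))
```

```text
738 0.17149493144395767 571 top rect ((465.19671630859375, -335.8740539550781), (57.363677978515625, 24.638612747192383), 88.9585189819336)
bbox centre top uv [231.5323993  133.56917688] (array([ 0.46609919, -0.31872744,  0.16466979]), np.float64(0.0005506226556433807))
stand ((466.36871337890625, -318.94573974609375), (80.44308471679688, 80.0367660522461), 80.68228149414062) 0.07467303753969701 2853
base ((590.4642333984375, -90.5289306640625), (49.768428802490234, 68.76734924316406), 84.6528549194336) 0.07647359786137653
```

```bash
python3 -m crank '{"steps":[[[1,0.95,0],[0,0,0]],[[1,0.95,0],[0,0,0]],[[1,0.95,0],[0,0,0]],[[1,0.95,0],[0,0,0]],[[1,0.95,0],[0,0,0]],[[1,0.95,0],[0,0,0]],[[1,0.95,-0.3],[0,0,0]],[[1,0.95,-0.3],[0,0,0]],[[1,0.95,-0.3],[0,0,0]],[[1,0.95,-0.3],[0,0,0]]]}' 0 20 && python3 -m crank '{"steps":[[[0.8,0.8,0],[0,0,0]],[[0,0,0],[0,0,0]],[[0,0,0],[0,0,0]]]}'
```

```text
time: 1.87
ee_pos: [0.6409, -0.1242, 0.2702]
eef_rot: [0.999, -0.053, -0.0, 0.0]
ft_force: [0.7, -0.9, 0.4]
width: 0.0288
grip_force: 0.0
time: 2.12
ee_pos: [0.6605, -0.1032, 0.2697]
eef_rot: [0.999, -0.051, -0.001, -0.0]
ft_force: [0.6, 0.5, 0.2]
width: 0.0082
grip_force: 0.0
```

```bash
python3 -m crank '{"steps":[[[0.3,0.2,-0.9],[0,0,0]],[[0,0,-0.9],[0,0,0]],[[0,0,-0.9],[0,0,0]],[[0,0,-0.9],[0,0,0]],[[0,0,-0.9],[0,0,0]],[[0,0,-0.9],[0,0,0]],[[0,0,-0.2],[0,0,0]],[[0,0,0],[0,0,0]]]}'
python3 - <<'E'
from h import *
c=cams.camera("wrist"); cv2.imwrite("pics/w2.png",c["pixels"])
E
```

```text
time: 2.78
ee_pos: [0.6661, -0.101, 0.1297]
eef_rot: [0.999, -0.054, -0.002, 0.0]
ft_force: [-0.3, -0.5, 1.2]
width: 0.0008
grip_force: 0.0
```

View pics/w2.png

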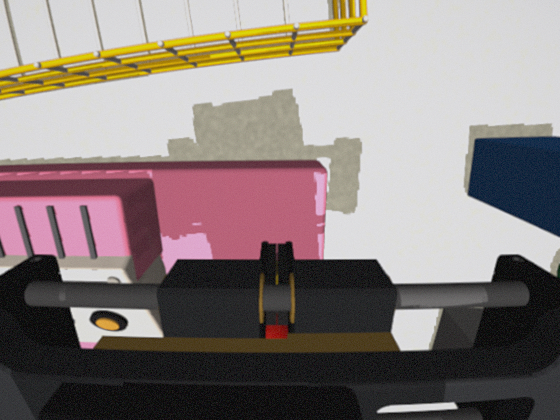

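The knob (red at 276,330) sits directly in front of the closed fingers, centred on them. Now I push it forward.

```bash
python3 -m crank '{"steps":[[[-0.5,0.05,0],[0,0,0]],[[-0.3,0.03,0],[0,0,0]],[[-0.3,0.03,0],[0,0,0]],[[-0.3,0.03,0],[0,0,0]],[[-0.3,0.03,0],[0,0,0]],[[-0.3,0.03,0],[0,0,0]],[[-0.3,0.03,0],[0,0,0]],[[-0.3,0.03,0],[0,0,0]],[[-0.3,0.03,0],[0,0,0]],[[-0.3,0.03,0],[0,0,0]]]}' ; python3 -m crank '{"steps":[[[-0.1,0.01,0],[0,0,0]],[[-0.1,0.01,0],[0,0,0]],[[-0.1,0.01,0],[0,0,0]],[[-0.1,0.01,0],[0,0,0]],[[0,0,0],[0,0,0]]]}'
```

```text
time: 3.67
ee_pos: [0.5867, -0.0908, 0.1309]
eef_rot: [0.999, -0.053, -0.0, 0.0]
ft_force: [0.9, -0.2, -1.4]
width: 0.0003
grip_force: 1.1
time: 4.08
ee_pos: [0.5779, -0.0899, 0.1313]
eef_rot: [0.999, -0.053, 0.0, 0.0]
ft_force: [2.6, 0.5, -3.2]
width: 0.0005
grip_force: 1.7
```

```bash
python3 -m crank '{"steps":[[[-0.1,0.01,0],[0,0,0]],[[-0.1,0.01,0],[0,0,0]],[[0,0,0],[0,0,0]]]}'; python3 -m crank '{"steps":[[[-0.1,0.01,0],[0,0,0]],[[-0.1,0.01,0],[0,0,0]],[[0,0,0],[0,0,0]],[[0,0,0],[0,0,0]]]}'
python3 - <<'E'
from h import *
s=cams.camera("side"); cv2.imwrite("pics/s2.png",cv2.resize(s["pixels"][130:280,160:340],None,fx=3,fy=3,interpolation=2))
E
```

```text
time: 4.33
ee_pos: [0.5768, -0.0893, 0.1321]
eef_rot: [0.999, -0.053, 0.005, -0.0]
ft_force: [22.3, -1.6, -11.6]
width: 0.0004
grip_force: 10.8
time: 4.67
ee_pos: [0.5762, -0.0893, 0.1325]
eef_rot: [0.999, -0.053, 0.009, -0.0]
ft_force: [46.3, -2.2, -29.4]
width: 0.0006
grip_force: 22.5
```

View pics/s2.png

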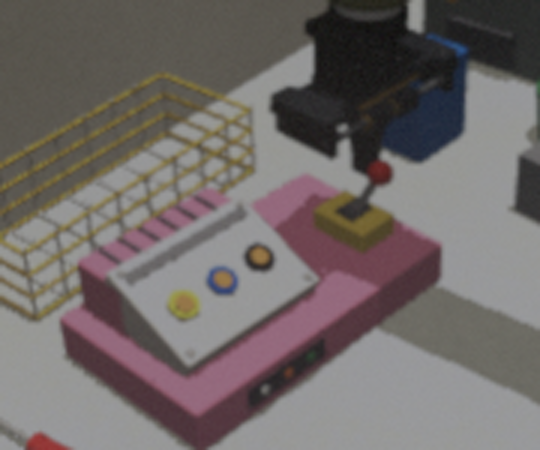

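The lever now leans fully to the front, with its knob at (378,172) in the crop, and it is against the stop. I'll back off and take a close look at the contacts.

```bash
python3 -m crank '{"steps":[[[0.8,-0.08,0.2],[0,0,0]],[[0.8,-0.08,0.8],[0,0,0]],[[0.5,0.5,1],[0,0,0]],[[0,1,1],[0,0,0]],[[0,1,1],[0,0,0]],[[0,1,1],[0,0,0]],[[0,1,1],[0,0,0]],[[0,1,0],[0,0,0]],[[0,1,0],[0,0,0]],[[0,0,0],[0,0,0]]]}' 87
python3 - <<'E'
from h import *
import pickle
c=cams.camera("wrist"); pickle.dump(c,open("w3.pkl","wb")); cv2.imwrite("pics/w3.png",c["pixels"]); print(c["T"][:3,3],monitor.read_state()["ee_pos"])
E
```

```text
time: 5.55
ee_pos: [0.6191, 0.0763, 0.2818]
eef_rot: [0.999, -0.049, -0.0, -0.001]
ft_force: [-0.8, 0.2, -0.4]
width: 0.059
grip_force: 0.0
[0.70182004 0.0671433  0.44360321] [0.61941562 0.07317636 0.28135613]
```

View pics/w3.png

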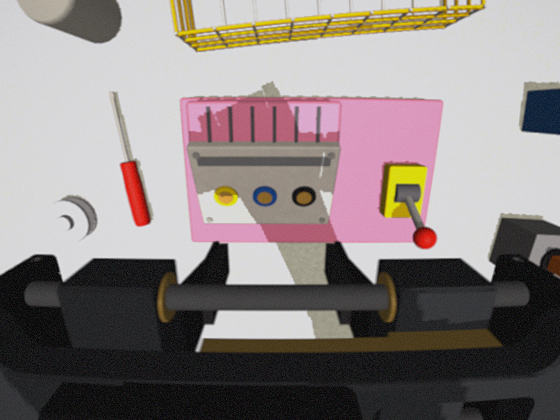

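The wrist view shows the yellow contact at (226,196), blue at (264,196) and black at (304,196), with the lever off and its knob at (425,238).

Run:
```python
from h import *
import pickle
c=pickle.load(open("w3.pkl","rb"));cs=pickle.load(open("c0.pkl","rb"))
hsv=cv2.cvtColor(c["pixels"],cv2.COLOR_BGR2HSV)
for w in [(212,184,242,210),(250,184,279,210),(290,184,319,210)]:
    x0,y0,x1,y1=w; m=cv2.inRange(hsv[y0:y1,x0:x1],np.array((0,100,30)),np.array((130,255,255)))
    if w[0]==290: m=cv2.inRange(hsv[y0:y1,x0:x1],np.array((0,0,0)),np.array((179,255,75)))|m
    k=max(cv2.findContours(m,0,2)[0],key=cv2.contourArea)
    e=cv2.fitEllipse(cv2.convexHull(k)); uv=np.array(e[0])+[x0,y0]
    q=[(int(uv[0])+a,int(uv[1])+b) for a in range(-3,4) for b in range(-3,4)]
    P=depthpts(c,q); o,d=rays(c,[uv]); 
    # ray with median depth
    print(uv.round(1),np.array(e[1]).round(1),"depth pt",(o+d[0]*np.median([c["z_map"][b,a] for a,b in q])).round(4))
    if w[0]==212:
        for n,v in(("top",[208.6,175.2]),("side",[221,231.2])): print("  tri",n,tri(c,uv,cs[n],v))
# panel plane
m=np.array([(a,b) for a in range(208,328) for b in range(172,220)]);P=depthpts(c,m)
n=None
I=np.ones(len(P),bool)
for _ in range(6):
    X=P[I]; ctr=X.mean(0); n=np.linalg.svd(X-ctr,full_matrices=False)[2][2]; n*=np.sign(n[2]); I=abs((P-ctr)@n)<.002
print("normal",n,ctr,I.sum(),"tilt",np.degrees(np.arccos(n[2])),"az",np.degrees(np.arctan2(-n[1],-n[0])))
# case edges yaw again
u,_,p=blob(c,(22,120,60),(35,255,255),(375,155,432,225)); Q=depthpts(c,p);Q=Q[abs(Q[:,2]-.077)<.004];print("base",cv2.minAreaRect((Q[:,:2]*1000).astype(np.float32)))
```

```text
[225.4 195.7] [19.7 24. ] depth pt [0.6154 0.1387 0.0982]
  tri top (array([0.61399438, 0.14018077, 0.09262655]), np.float64(0.000625346653485858))
  tri side (array([0.6123885 , 0.1396388 , 0.08951644]), np.float64(0.002368650597426748))
[264.3 195.9] [19.  23.2] depth pt [0.6105 0.0917 0.0983]
[303.5 195.8] [19.5 23.6] depth pt [0.6059 0.0446 0.0982]
normal [-0.55927708  0.0525888   0.82731105] [0.60310969 0.09133549 0.08974655] 1865 tilt 34.17649971802102 az -5.371725056570354
base ((591.70556640625, -88.48834991455078), (50.52311706542969, 68.76573181152344), 84.76192474365234)
```

```bash
python3 - <<'E'
from h import *
import pickle
c=pickle.load(open("w1.pkl","rb"))
u,n,p=blob(c,(3,120,60),(16,255,255),(205,105,265,160))
P=depthpts(c,p); I=(abs(P[:,2]-.1715)<.006)&(np.hypot(P[:,0]-.466,P[:,1]+.319)<.02)
Q=P[I]; print(I.sum(),cv2.minAreaRect((Q[:,:2]*1000).astype(np.float32)), Q.mean(0))
X=plane(c,p[I],.171); print(cv2.minAreaRect((X[:,:2]*1000).astype(np.float32)))
E
python3 -m crank '{"steps":[[[-0.38,-0.98,0],[0,0,0]],[[-0.38,-0.98,0],[0,0,0]],[[-0.38,-0.98,0],[0,0,0]],[[-0.38,-0.98,0],[0,0,0]],[[-0.38,-0.98,0],[0,0,0]],[[-0.38,-0.98,0],[0,0,0]],[[-0.38,-0.98,0],[0,0,0]],[[-0.38,-0.98,0],[0,0,0]],[[-0.38,-0.98,0],[0,0,0]],[[-0.38,-0.98,0],[0,0,0]]]}'
```

```text
570 ((465.5158996582031, -319.36004638671875), (22.601367950439453, 23.26980209350586), 82.6665267944336) [ 0.4660246  -0.31962131  0.17048378]
((465.652587890625, -319.5285949707031), (22.626623153686523, 23.161727905273438), 82.51110076904297)
time: 6.43
ee_pos: [0.5239, -0.1776, 0.2812]
eef_rot: [0.999, -0.053, -0.001, 0.0]
ft_force: [-0.2, -1.0, 0.0]
width: 0.087
grip_force: 0.0
```

```bash
python3 -m crank '{"steps":[[[-0.39,-0.94,0],[0,0,-0.1]],[[-0.39,-0.94,0],[0,0,-0.1]],[[-0.39,-0.94,0],[0,0,-0.1]],[[-0.39,-0.94,0],[0,0,0]],[[-0.39,-0.94,0],[0,0,0]],[[-0.35,-0.9,0],[0,0,0]],[[0,0,0],[0,0,0]],[[0,0,0],[0,0,0]],[[0,0,0],[0,0,0]]]}'
```

```text
time: 7.18
ee_pos: [0.4676, -0.3151, 0.2812]
eef_rot: [0.998, -0.066, -0.0, -0.0]
ft_force: [-0.2, 0.4, 0.3]
width: 0.0872
grip_force: 0.0
```

```bash
python3 -m crank '{"steps":[[[-0.07,-0.18,-0.8],[0,0,0]],[[0,0,-0.8],[0,0,0]],[[0,0,-0.8],[0,0,0]],[[0,0,-0.8],[0,0,0]],[[0,0,-0.8],[0,0,0]],[[0,0,-0.8],[0,0,0]],[[0,0,-0.8],[0,0,0]],[[0,0,-0.8],[0,0,0]],[[0,0,0],[0,0,0]],[[0,0,0],[0,0,0]]]}' && python3 -m crank '{"steps":[[[0,0,0],[0,0,0]],[[0,0,0],[0,0,0]],[[0,0,0],[0,0,0]],[[0,0,0],[0,0,0]],[[0,0,0],[0,0,0]],[[0,0,0],[0,0,0]],[[0,0,0],[0,0,0]],[[0,0,0],[0,0,0]]]}' 0 35
```

```text
time: 8.02
ee_pos: [0.4659, -0.3187, 0.121]
eef_rot: [0.998, -0.065, -0.001, -0.001]
ft_force: [0.6, -0.8, -0.5]
width: 0.087
grip_force: 0.0
time: 8.68
ee_pos: [0.466, -0.3199, 0.1214]
eef_rot: [0.998, -0.066, 0.0, 0.0]
ft_force: [-0.1, 0.7, 0.1]
width: 0.0416
grip_force: 0.0
```

```bash
python3 -m crank '{"steps":[[[0,0,0],[0,0,0]],[[0,0,0],[0,0,0]],[[0,0,0],[0,0,0]],[[0,0,0],[0,0,0]],[[0,0,0],[0,0,0]],[[0,0,0],[0,0,0]],[[0,0,0],[0,0,0]],[[0,0,0],[0,0,0]]]}' && python3 -m crank '{"steps":[[[0,0,0.3],[0,0,0]],[[0,0,0.5],[0,0,0]],[[0,0,0.5],[0,0,0]],[[0,0,0.5],[0,0,0]],[[0,0,0.6],[0,0,0]],[[0,0,0.6],[0,0,0]],[[0,0,0.6],[0,0,0]],[[0,0,0.6],[0,0,0]],[[0,0,0.6],[0,0,0]],[[0,0,0.2],[0,0,0]]]}'
```

```text
time: 9.35
ee_pos: [0.466, -0.3198, 0.1213]
eef_rot: [0.998, -0.066, -0.0, -0.0]
ft_force: [-0.4, 0.2, 0.8]
width: 0.0238
grip_force: 35.0
time: 10.18
ee_pos: [0.4669, -0.3204, 0.2501]
eef_rot: [0.998, -0.066, 0.002, 0.001]
ft_force: [0.6, -1.0, -1.0]
width: 0.0238
grip_force: 35.0
```

```bash
python3 -m crank '{"steps":[[[0,0.5,0.8],[0,0,0]],[[0.1,0.9,0.6],[0,0,0]],[[0.2,0.98,0.6],[-0.03,-0.28,0]],[[0.2,0.98,0],[-0.03,-0.28,0]],[[0.2,0.98,0],[-0.03,-0.28,0]],[[0.2,0.98,0],[-0.03,-0.28,0]],[[0.2,0.98,0],[-0.03,-0.28,0]],[[0.2,0.98,0],[-0.03,-0.28,0]],[[0.2,0.98,0],[-0.03,-0.28,0]],[[0.2,0.98,0],[-0.03,-0.28,0]]]}' && python3 -m crank '{"steps":[[[0.2,0.98,0],[-0.03,-0.28,0]],[[0.2,0.98,0],[-0.03,-0.28,0]],[[0.2,0.98,0],[-0.03,-0.28,0]],[[0.2,0.98,0],[-0.03,-0.28,0]],[[0.2,0.98,0],[-0.03,-0.28,0]],[[0.2,0.98,0],[-0.03,-0.28,0]],[[0.2,0.98,0],[-0.03,-0.28,0]],[[0.2,0.98,-0.5],[-0.03,-0.28,0]],[[0.2,0.8,-0.5],[-0.03,-0.28,0]],[[0,0,0],[0,0,0]]]}'
```

```text
time: 11.02
ee_pos: [0.5085, -0.0876, 0.2968]
eef_rot: [0.993, -0.065, 0.099, 0.004]
ft_force: [1.1, -0.1, -1.3]
width: 0.024
grip_force: 35.0
time: 11.85
ee_pos: [0.5519, 0.1318, 0.2693]
eef_rot: [0.976, -0.061, 0.207, 0.008]
ft_force: [-0.4, 0.2, -1.4]
width: 0.0242
grip_force: 35.0
```

```bash
cat > g.py <<'E'
from h import *
from scipy.spatial.transform import Rotation as R
a=np.radians(-5.6); t=np.radians(25)
X=np.array([np.cos(a),np.sin(a),0]);N=np.array([0,0,np.cos(t)])-np.sin(t)*X
spot=np.array([.614,.139,.0975])
def go(so,L=.110):
    s=monitor.read_state(); q=R.from_quat(s["eef_rot"]); z=q.as_matrix()[:,2]; p=s["ee_pos"]
    rv=np.cross(z,-N); rv*=np.arcsin(np.linalg.norm(rv))/np.linalg.norm(rv)
    print("t",s["time"],"p",p.round(4),"tip now",(p+L*z).round(4),"ft",s["ft_force"].round(1))
    print("turn deg",np.degrees(rv).round(2),"units",(np.degrees(rv)/5).round(2),"shift units to standoff",((spot+N*(L+so)-p)/.025).round(2))
E
python3 - <<'E'
from g import *
import pickle
go(.04)
cs={n:cams.camera(n) for n in("side","wrist")}; pickle.dump(cs,open("c4.pkl","wb"))
cv2.imwrite("pics/s4.png",np.vstack([cv2.resize(cs["side"]["pixels"][130:280,160:340],(540,450),interpolation=2)]))
cv2.imwrite("pics/w4.png",cs["wrist"]["pixels"])
E
```

```text
t 11.85 p [0.5519 0.1318 0.2693] tip now [0.5962 0.1273 0.1688] ft [-0.4  0.2 -1.4]
turn deg [-0.04 -1.12  0.03] units [-0.01 -0.22  0.01] shift units to standoff [-0.04  0.53 -1.44]
```

View pics/s4.png

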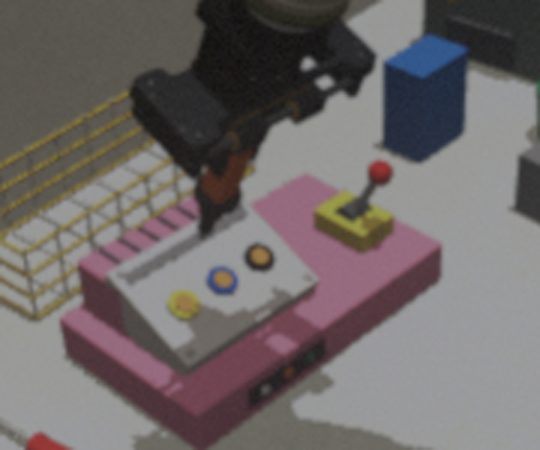

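View pics/w4.png

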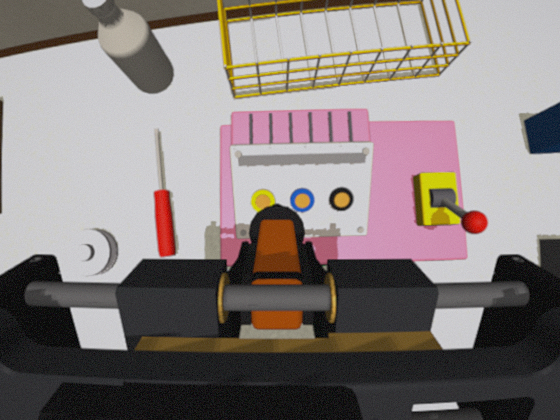

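The side view shows the tester held with its tip over the panel, around (207,225) in the crop. In the wrist view the yellow contact is unshaded at (263,200), blue at (302,200), black at (342,199), with the tester guard at (277,225). I'll refine the spot from this view.

Run:
```python
from g import *
import pickle
c=pickle.load(open("c4.pkl","rb"))["wrist"]; hsv=cv2.cvtColor(c["pixels"],cv2.COLOR_BGR2HSV)
for x0,y0,x1,y1 in [(250,187,277,207),(289,187,316,214),(329,187,356,214)]:
    m=cv2.inRange(hsv[y0:y1,x0:x1],np.array((8,110,90)),np.array((20 if x0==250 else 24,255,255)))
    k=max(cv2.findContours(m,0,1)[0],key=cv2.contourArea); M=cv2.moments(k); uv=np.array([M["m10"],M["m01"]])/M["m00"]+[x0,y0]
    o,d=rays(c,[uv]); 
    p0=spot; q=o+d[0]*((p0-o)@N/(d[0]@N))
    z=np.median(c["z_map"][int(uv[1])-2:int(uv[1])+3,int(uv[0])-2:int(uv[0])+3])
    print(uv.round(1),cv2.contourArea(k),"on disc plane",q.round(4),"depth",(o+d[0]*z).round(4))
m=np.array([(a,b) for a in range(244,362) for b in range(172,188)]);P=depthpts(c,m)
ctr=P.mean(0); n=np.linalg.svd(P-ctr,full_matrices=False)[2][2]; n*=np.sign(n[2]); print("normal",n.round(3),ctr.round(4),"given N",N.round(3),"spot height over plane",(spot-ctr)@N)
u,_,p=blob(c,(3,120,40),(16,255,255),(245,215,310,280)); Q=depthpts(c,p); L=Q[::7]; print("handle mean y",Q.mean(0), [ (b,p[p[:,1]==b][:,0].mean().round(1)) for b in range(222,276,10) if (p[:,1]==b).any()])
```

```text
[262.5 201.2] 107.0 on disc plane [0.6128 0.1398 0.0969] depth [0.6128 0.1398 0.0969]
[301.9 200.4] 128.5 on disc plane [0.6078 0.0923 0.0967] depth [0.6078 0.0923 0.0967]
[341.4 199.4] 178.5 on disc plane [0.6028 0.0444 0.0966] depth [0.6029 0.0444 0.0964]
normal [ 0.972 -0.124  0.197] [0.6317 0.0886 0.1039] given N [-0.421  0.041  0.906] spot height over plane 0.003759427049737715
handle mean y [0.56031453 0.12769064 0.28007831] [(222, np.float64(276.5)), (232, np.float64(277.0)), (242, np.float64(276.5)), (252, np.float64(276.5)), (262, np.float64(276.5)), (272, np.float64(274.7))]
```

```bash
sed -i 's/spot=.*/spot=np.array([.613,.1396,.0967])/' g.py && python3 -m crank '{"steps":[[[0.06,0.26,-0.4],[0,-0.22,0]],[[0.07,0.26,-0.5],[0,0,0]],[[0.07,0,-0.5],[0,0,0]],[[0.06,0,-0.4],[0,0,0]],[[0,0,-0.4],[0,0,0]],[[0,0,0],[0,0,0]],[[0,0,0],[0,0,0]],[[0,0,0],[0,0,0]]]}' && python3 -c "
from g import *
go(.005); go(-.006)"
```

```text
time: 12.62
ee_pos: [0.5603, 0.1399, 0.2169]
eef_rot: [0.974, -0.065, 0.217, 0.008]
ft_force: [-0.5, 0.1, -1.7]
width: 0.0241
grip_force: 35.0
t 12.6167 p [0.5603 0.1399 0.2169] tip now [0.6067 0.1352 0.1172] ft [-0.5  0.1 -1.7]
turn deg [0.11 0.05 0.05] units [0.02 0.01 0.01] shift units to standoff [ 0.17  0.18 -0.64]
t 12.6167 p [0.5603 0.1399 0.2169] tip now [0.6067 0.1352 0.1172] ft [-0.5  0.1 -1.7]
turn deg [0.11 0.05 0.05] units [0.02 0.01 0.01] shift units to standoff [ 0.36  0.16 -1.04]
```

```bash
python3 -m crank '{"steps":[[[0.06,0.07,-0.2],[0,0,0]],[[0.06,0.07,-0.2],[0,0,0]],[[0.05,0.07,-0.2],[0,0,0]],[[0,0,0],[0,0,0]],[[0,0,0],[0,0,0]],[[0,0,0],[0,0,0]]]}' && python3 -c "
from g import *
go(0); go(-.006)"
```

```text
time: 13.12
ee_pos: [0.5642, 0.1455, 0.2013]
eef_rot: [0.974, -0.064, 0.216, 0.008]
ft_force: [0.6, 0.6, -2.3]
width: 0.0234
grip_force: 35.0
t 13.1167 p [0.5642 0.1455 0.2013] tip now [0.6105 0.1408 0.1016] ft [ 0.6  0.6 -2.3]
turn deg [0.1  0.01 0.04] units [0.02 0.   0.01] shift units to standoff [ 0.1  -0.06 -0.2 ]
t 13.1167 p [0.5642 0.1455 0.2013] tip now [0.6105 0.1408 0.1016] ft [ 0.6  0.6 -2.3]
turn deg [0.1  0.01 0.04] units [0.02 0.   0.01] shift units to standoff [ 0.2  -0.07 -0.41]
```

Aligned to about 1 mm. Now a slow press with force checks.

```bash
python3 -c "
from bench import monitor;print(monitor.read_state()['ft_force'])"; python3 -m crank '{"steps":[[[0.05,-0.03,-0.1],[0,0,0]],[[0.05,-0.03,-0.1],[0,0,0]],[[0,0,0],[0,0,0]],[[0,0,0],[0,0,0]],[[0,0,0],[0,0,0]]]}'; python3 -m crank '{"steps":[[[0.03,0,-0.06],[0,0,0]],[[0,0,0],[0,0,0]],[[0,0,0],[0,0,0]],[[0,0,0],[0,0,0]]]}'; python3 -m crank '{"steps":[[[0.03,0,-0.07],[0,0,0]],[[0,0,0],[0,0,0]],[[0,0,0],[0,0,0]],[[0,0,0],[0,0,0]]]}'; python3 -c "
from g import *
go(-.006)"
```

```text
[ 0.60437537  0.64419071 -2.30000356]
time: 13.53
ee_pos: [0.5668, 0.1436, 0.1964]
eef_rot: [0.974, -0.064, 0.217, 0.008]
ft_force: [-0.9, 0.0, 1.1]
width: 0.0237
grip_force: 35.0
time: 13.87
ee_pos: [0.5676, 0.1438, 0.1949]
eef_rot: [0.974, -0.064, 0.217, 0.008]
ft_force: [-0.5, -0.5, 0.6]
width: 0.0235
grip_force: 35.0
time: 14.2
ee_pos: [0.5684, 0.1439, 0.1932]
eef_rot: [0.974, -0.064, 0.217, 0.008]
ft_force: [-1.0, -0.8, 1.8]
width: 0.0241
grip_force: 35.0
t 14.2 p [0.5684 0.1439 0.1932] tip now [0.6147 0.1392 0.0936] ft [-1.  -0.8  1.8]
turn deg [0.1  0.04 0.05] units [0.02 0.01 0.01] shift units to standoff [ 0.04 -0.   -0.09]
```

```bash
python3 -m crank '{"steps":[[[0.03,0,-0.07],[0,0,0]],[[0,0,0],[0,0,0]],[[0,0,0],[0,0,0]]]}' | grep -E "ee_pos|ft_"; for i in 1 2 3 4 5 6 7 8; do python3 -m crank '{"steps":[[[0,0,0],[0,0,0]]]}' | grep ft_; done
python3 - <<'E'
from g import *
go(-.006)
s=cams.camera("side"); cv2.imwrite("pics/s5.png",cv2.resize(s["pixels"][170:270,190:310],(720,600),interpolation=2))
E
```

```text
ee_pos: [0.5691, 0.144, 0.1914]
ft_force: [-0.1, -0.9, 2.1]
ft_force: [-0.2, -1.0, 1.8]
ft_force: [0.8, -0.2, 1.6]
ft_force: [-0.8, 0.0, 2.4]
ft_force: [0.1, -0.9, 3.1]
ft_force: [-0.0, -0.4, 2.1]
ft_force: [0.5, -1.2, 1.9]
ft_force: [1.1, 0.3, 2.0]
ft_force: [0.1, 0.3, 2.8]
t 15.1167 p [0.5691 0.144  0.1914] tip now [0.6154 0.1392 0.0917] ft [0.1 0.3 2.8]
turn deg [0.1  0.03 0.05] units [0.02 0.01 0.01] shift units to standoff [ 0.01 -0.   -0.02]
```

View pics/s5.png

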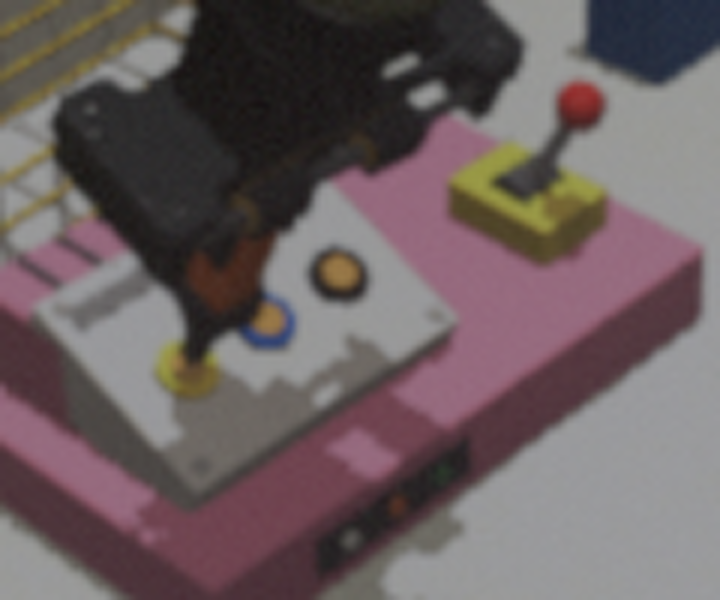

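The side view shows the tip at (195,365), in the middle of the yellow ring. The force gained is about 3 to 4 N, which agrees with the tip being roughly half way in. Lever off and the arm still, so I'm handing in.

```bash
python3 -c "
from bench import ticket;print(ticket.close_job())"
```

```text
the job is handed in; nothing more can be done
None
```

I've handed the job in with the isolator at its off stop and the gripper holding the tester still and square on the yellow-ringed disc, tip about half way in (5–6 mm by position, roughly 3–4 N by the noisy wrist force); no verdict came back.

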